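Start the square kitchen timer against the pastry board's rail

TASK

Start the square kitchen timer that lies loose on the pastry board: push it by its side button back against the board's raised wooden rail, so that the rail holds it while the button goes fully in, and keep the button in for a moment. Then back off, so that the button springs out again and the timer is left lying flat on the board against the rail; leave the round timer where it is.

Things in the scene. Friction and masses are not known exactly. Their poses are not given: they have to be found in the camera images.
- timer: Square kitchen timer, white plastic, dark display on top, loose, 0.12 kg: 76 mm along its x, 90 along y, 40 tall. Origin: centre of its underside; x towards the rail (within 8 degrees), z up. Start button: steel plunger, 26 mm in diameter, 18 mm proud of the side away from the rail; at rest its outer face is centred at (-56, 0, +20) mm. The timer's back (x = +38 mm) starts 10-45 mm off the rail.
- timer_button (a joint): How far the square timer's button is pushed in, along the timer's +x: 0 out, 0.008 m fully in. Spring: begins to move at 1.2 N, fully in at 4 N. The loose timer slides on the board at about 1 N, so the button hardly moves until the rail stops the timer.
- rail_face (a point): Fixed stop: foot of the front face, at mid-length, of the wooden rail along the far edge of the pastry board, at the height of the board's top (18 mm above the counter). The straight rail is 500 mm long (this frame's y) and rises 30 mm above the board; x is level, square to the face, pointing into the rail, away from the robot; z up. The board is fixed and reaches 280 mm in front of the face.
- round_timer: Round kitchen timer, not to be used: white plastic disc with a dial, 82 mm in diameter, 40 mm tall, with a like plunger on its -x side; loose on the board, about 250 mm to the left or right of the square one. Origin: centre of its underside.
Mind the look-alikes: they are no part of the job. Leave any blue look-alike of the timer alone.

How it is judged:
By the outcome, as a careful person would: the job done as asked, in the order asked, and still so for the second after the job is handed in, with the robot touching nothing.
It also fails if it takes over 32 s, if anything falls off the work surface, if the arm or the gripper's body presses on something with over 40 N, if the wrist force passes 120 N, or if a joint passes its speed limit or range.

ROBOT

A 7-joint arm with a two-finger parallel gripper is mounted at the origin on the work surface. World frame = base frame: x ahead of the robot, y to its left, z up, the work surface at z = 0. Lengths are in m, angles in rad, forces in N, time in s.
With the tool pointing down it reaches from about 0.425 to 0.925 m from the base axis. Payload 6.8 kg.
Tool frame: the origin (TCP) lies between the finger pads; the fingertips stand 14 mm ahead of it and the grasp point (between the pads) lies 5 mm behind it; z points along the fingers, y is the line along which they close (so a half turn about z gives the same grasp; the last joint's range is limited). The gripper opens to 85 mm and grips with 20 to 120 N. Pads are 22 mm wide; open, the fingers measure 114 mm over their backs; the gripper's body (76 mm by 85 mm) begins 54 mm behind the grasp point. The pads swing forward as they close: fully open they stand 13 mm farther back than shut.
Start: joints at [1.026, 0.477, 0.022, 1.555, -0.011, 1.109, -0.083], TCP at [0.286, -0.612, 0.245] pointing down, gripper open.
Joint ranges: [-2.96, 2.96], [-0.34, 2.1], [-1.41, 1.46], [0.24, 2.44], [-1.37, 4.51], [0.17, 1.92], [-2.96, 2.96]. Speed limits (rad/s): [2.39, 2.39, 3.14, 3.14, 3.14, 3.14, 3.14].

INTERFACE

Orientations are given as a rotation vector (axis times angle).
In Python, from bench import r, eyes, ticket gives the robot as it stands. The module is installed in compiled form; this text tells all that it offers.
- The arm moves only by the tool arm_command, never from a script. Its argument "plan" is text: rows parted by semicolons, each of 4 numbers parted by spaces: the shift along the tool's x, y, z in m, then the turn about the tool's z in degrees. In form: tx ty tz yaw; .... A call has 1 to 20 rows; each row shifts and turns the commanded pose from where the row before left it, along the tool's axes as they then stand; what a row does not reach is not made up. A row lasts 1/8 s, in which the tool goes at most 62.5 mm and 10.7 degrees, less where a joint would pass 70% of its speed; a pose out of reach is approached as far as the arm can. A call is refused whole if a number of a shift passes 0.0625 or a number of a turn 10.7, either way. A call with a gripper value outside its range is refused whole. "hand" is the closure, from -1 (fully open) to 1 (shut), set as the call begins (left out, the last holds). The fingers move at their own pace and stop on an object; "grip_force" is the grip in N (left out, the last holds). Time passes only in rows, so rows that do not move let the fingers close. It gives the time, the measured TCP pose, the force, the opening and the grip force at its end, in the units of the state.
- r.get_obs(): the state, without advancing time (a new reading comes with each control period).
- eyes.grab_frame(name): name is "scene" or "top" or "wrist"; returns (picture, depth): 400x640x3 uint8, red, green, blue; 400x640 float32, m along the optical axis (not along the pixel's ray), 0 where there is no reading.
- eyes.calibration(name): a dict with "fov_y" (degrees; the focal length in pixels is half the picture's height over the tangent of half this angle, whatever the lens; pixels are square), "cx", "cy" (the principal point, pixels), "k1" (the pictures are not rectified: a ray, as slopes to the right and down, at radius r is drawn at 1 + k1 r^2 times it, then the intrinsics apply), "origin" and "attitude" of the camera in the world; the wrist camera has in their place "tool_from_camera" (4x4, takes a point from camera to tool coordinates, whose origin is the TCP and whose axes are the flange's). Camera axes: x right, y up, looking along -z (the intrinsics and any distortion apply to the point x, -y, -z); pixel columns grow to the right and rows downward; lengths in m; the calibration is good to about 2 mm. A picture is of the moment at which its call begins: read the wrist's pose just before it. calibration takes no time and is no camera call.
- ticket.hand_in(): hands the job in; it is judged then, once.
The state is a dict: "clock": time; "joints": joint angles; "qvel": joint speeds; "tau": joint torques, N m; "tcp_pos": TCP position; "orientation": TCP orientation; "contact_force": force on the tool from outside, world axes, zero at the start; "moment": the same for the moment, N m; "grip_width": finger opening in m; "gripper_force": force on a finger pad.
Only numpy, scipy, OpenCV 4.12 (cv2) and the standard library are available. Lean on these libraries where they do the work, as an engineer would, in place of code of your own. Each camera call takes 0.05 s, during which the arm holds its last target. There are 200 camera calls.

## Working session

There is one attempt and no reset: what is moved stays moved. The work goes in short steps, Python scripts to look and compute and a tool call to move; the robot and the scene stay as the last step left them, time stands still between calls to the robot, and variables do not carry over. Pictures are saved under pics/ and viewed, at most 13 in all, crops included, and the job is handed in when it is done.

Besides the shell and the picture viewer there is one more tool, called after "Request:" by a JSON object that holds its "op" and its "data", one argument or row to a line. arm_command: Moves the arm, as the interface text tells. Its arguments: {"type":"object","properties":{"plan":{"type":"string"},"hand":{"type":"number"},"grip_force":{"type":"number"}},"required":["plan"]}

```bash
mkdir -p pics; cat > h.py <<'E'
import numpy as np, cv2
from bench import r, eyes, ticket
from scipy.spatial.transform import Rotation as R
def grab(n):
    o=r.get_obs(); im,d=eyes.grab_frame(n); return o,im,d
def ray(n,uv,o=None):
    c=eyes.calibration(n); f=200/np.tan(np.radians(c['fov_y'])/2)
    uv=np.atleast_2d(uv).astype(float)
    p=(uv-[c['cx'],c['cy']])/f; q=p.copy()
    for _ in range(20): q=p/(1+c['k1']*(q**2).sum(1,keepdims=True))
    v=np.c_[q[:,0],-q[:,1],-np.ones(len(q))]
    if n=='wrist':
        T=np.eye(4);T[:3,:3]=R.from_rotvec(o['orientation']).as_matrix();T[:3,3]=o['tcp_pos'];T=T@np.array(c['tool_from_camera'])
        return T[:3,3],v@T[:3,:3].T
    A=np.array(c['attitude']); A=A if A.shape==(3,3) else R.from_rotvec(A).as_matrix()
    return np.array(c['origin']),v@A.T
def onz(n,uv,z,o=None):
    c,v=ray(n,uv,o); return c+v*((z-c[2])/v[:,2])[:,None]
E
python3 - <<'E'
from h import *
o,a,d=grab('top'); cv2.imwrite('pics/top.png',a[...,::-1])
_,b,_=grab('scene'); cv2.imwrite('pics/scene.png',b[...,::-1])
print(o); print(eyes.calibration('top'),eyes.calibration('wrist'))
E
```

```text
{'clock': 0.0, 'joints': array([ 1.02592292,  0.47777981,  0.02234546,  1.55641677, -0.01146983,
        1.10927051, -0.08310117]), 'qvel': array([-6.39891659e-04,  1.58740602e-04,  2.82930070e-04,  8.63362126e-05,
       -4.17844765e-04,  6.58868122e-04, -1.68765395e-03]), 'tau': array([-9.80724035e-04, -5.96456945e+01,  1.60768602e+00, -2.81200325e+01,
        1.24619779e-02,  9.22837498e-03, -5.65417895e-05]), 'tcp_pos': array([ 0.28528907, -0.61115354,  0.24435404]), 'orientation': array([-3.06534034e+00, -6.80325810e-01,  8.33787629e-04]), 'contact_force': array([ 0.7054263 ,  0.48390167, -0.00336355]), 'moment': array([-0.01643238,  0.00947625, -0.00879039]), 'gripper_force': 0.0, 'grip_width': 0.08585915204146943}
{'fov_y': 51.94140053778366, 'cx': 314.4298992677778, 'cy': 204.01857976711938, 'k1': -0.01911924831520543, 'origin': array([0.43803158, 0.02325683, 1.06194307]), 'attitude': array([ 0.08405778, -0.08630564, -1.58587014])} {'fov_y': 59.6342219400673, 'cx': 319.83333929406473, 'cy': 195.39282978901667, 'k1': -0.03737415526983956, 'tool_from_camera': array([[-1.81347599e-03,  9.60242142e-01,  2.79162569e-01,
         7.10475342e-02],
       [ 9.99997817e-01,  2.03123811e-03, -4.90783603e-04,
         6.38164592e-04],
       [-1.03831675e-03,  2.79161070e-01, -9.60243729e-01,
        -1.28045077e-01],
       [ 0.00000000e+00,  0.00000000e+00,  0.00000000e+00,
         1.00000000e+00]])}
```

View pics/top.png

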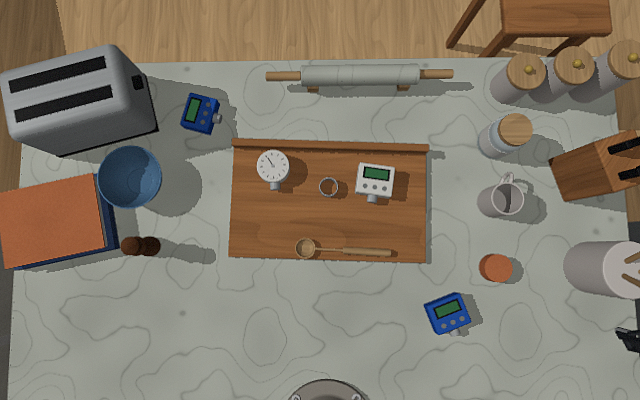

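View pics/scene.png

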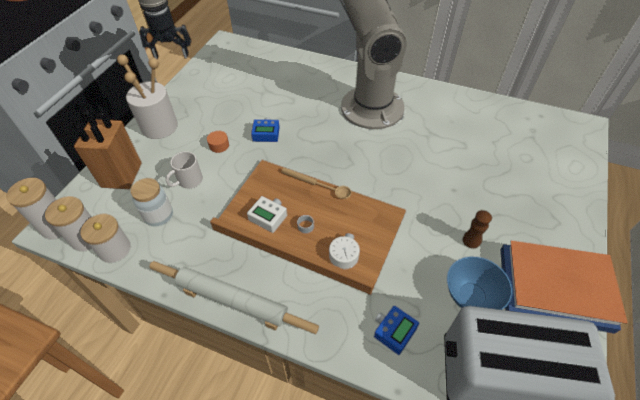

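The top view shows the square timer at about (375,181) with its button at (372,199), the round timer at (272,168), and the rail along rows 142–152. A small ring sits at (328,187) and a spoon at (345,250). The scene view agrees. Next I'll measure.

```bash
python3 - <<'E'
from h import *
o,a,d=grab('top')
hsv=cv2.cvtColor(a,cv2.COLOR_RGB2HSV)
m=((hsv[...,1]<50)&(hsv[...,2]>165)).astype(np.uint8)
w=np.zeros_like(m); w[155:210,345:405]=m[155:210,345:405]
cs,_=cv2.findContours(w,cv2.RETR_EXTERNAL,cv2.CHAIN_APPROX_NONE); c=max(cs,key=cv2.contourArea)
print(cv2.contourArea(c),cv2.boundingRect(c))
# body top corners: image points to z=.058
P=onz('top',c[:,0].astype(float),0.058)
rc=cv2.minAreaRect(P[:,:2].astype(np.float32)*1000); print(rc, cv2.boxPoints(rc))
q=a[120:270,220:440]; cv2.imwrite('pics/crop.png',cv2.resize(q,None,fx=3.6,fy=3.6,interpolation=cv2.INTER_CUBIC)[...,::-1])
print(onz('top',[[234,148],[427,152]],0.048), onz('top',[[372,202]],0.038))
E
```

```text
943.5 (356, 163, 38, 33)
((607.1322631835938, -129.70680236816406), (86.92545318603516, 71.81758117675781), 80.80168914794922) [[ 564.7376  -166.87054]
 [ 635.63165 -178.35074]
 [ 649.5269   -92.54306]
 [ 578.6329   -81.06287]]
[[ 0.69376667  0.22146023  0.048     ]
 [ 0.67544006 -0.26536888  0.048     ]] [[ 0.55193613 -0.12376505  0.038     ]]
```

View pics/crop.png

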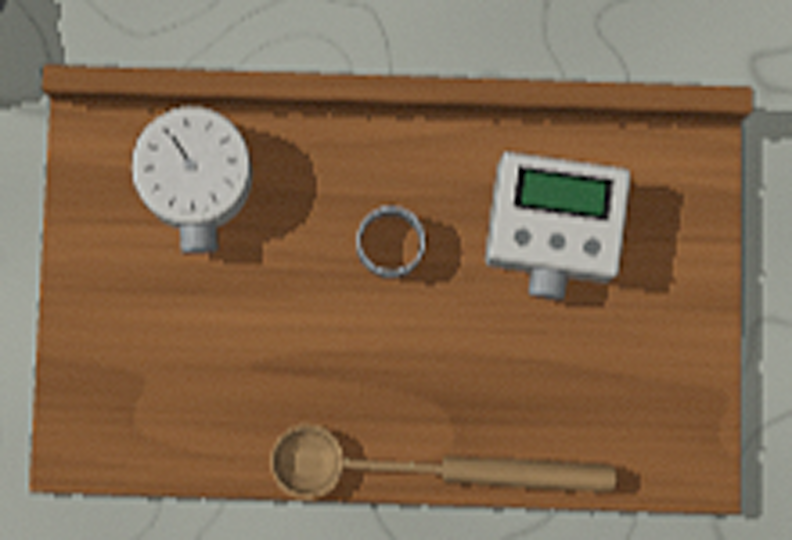

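The crop shows the timer skewed about 7° to the rail, with its button at crop (547,285) and a clear lane behind it. The spoon is well to the front. I'll turn the tool's x square to the rail, shut the hand, and move behind the button.

Request:
{"op": "arm_command", "data": {
  "plan": "0 0 0 9.1;0 0 0 9.1;0 0 0 9.1;0.019 -0.0495 0 0;0.019 -0.0495 0 0;0.019 -0.0495 0 0;0.019 -0.0495 0 0;0.019 -0.0495 0 0;0.019 -0.0495 0 0;0.019 -0.0495 0 0;0.019 -0.0495 0 0;0.019 -0.0495 0 0;0.019 -0.0495 0 0;0 0 0.05 0;0 0 0.05 0;0 0 0 0;0 0 0 0",
  "hand": 1,
  "grip_force": 40
}}

```text
clock: 2.28
tcp_pos: [0.496, -0.1248, 0.1467]
orientation: [3.141, -0.063, 0.002]
contact_force: [0.2, -0.6, -0.1]
grip_width: 0.0001
gripper_force: 0.0
```

```bash
python3 - <<'E'
from h import *
o,a,d=grab('wrist'); cv2.imwrite('pics/w1.png',a[...,::-1]); np.savez('w1.npz',a=a,d=d,p=o['tcp_pos'],q=o['orientation'])
print(o['tcp_pos'],o['orientation'],o['contact_force'],o['grip_width'],R.from_rotvec(o['orientation']).as_matrix()[:,0])
E
```

```text
[ 0.49596636 -0.1248269   0.14671112] [ 3.14075975e+00 -6.28426232e-02  2.41421844e-03] [ 0.23590404 -0.59369758 -0.10097561] 5.576727199074193e-05 [ 0.99919844 -0.04000127  0.0015408 ]
```

View pics/w1.png

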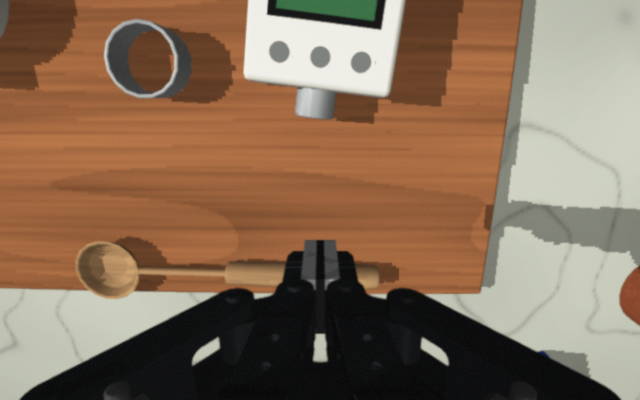

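The wrist view shows the button at about (315,105), the timer's front top edge from (245,78) to (388,97), and the shut fingers at (320,262). The spoon handle is behind them in the image, at row 272.

```bash
python3 - <<'E'
from h import *
z=np.load('w1.npz'); o=dict(tcp_pos=z['p'],orientation=z['q'])
c=onz('wrist',[[245,78],[388,97]],.058,o); print(c, np.degrees(np.arctan2(*(c[0]-c[1])[:2])))
print('button L/R/front',onz('wrist',[[296,112],[333,114]],.038,o),onz('wrist',[[315,119]],.038,o),onz('wrist',[[315,119]],.026,o))
print('spoon',onz('wrist',[[230,262],[378,265],[320,262]],.03,o))
E
```

```text
[[ 0.57870799 -0.08449285  0.058     ]
 [ 0.56422614 -0.16926147  0.058     ]] 9.694798916052367
button L/R/front [[ 0.55681569 -0.11219025  0.038     ]
 [ 0.55448726 -0.13663022  0.038     ]] [[ 0.55173014 -0.12455516  0.038     ]] [[ 0.55095541 -0.12437131  0.026     ]]
spoon [[ 0.44561125 -0.05358634  0.03      ]
 [ 0.43826007 -0.16827628  0.03      ]
 [ 0.44279978 -0.12335314  0.03      ]]
```

Request:
{"op": "arm_command", "data": {
  "plan": "0 0 0.04 0;0 0 0.04 0;0 0 0.026 0;0.016 0 0 0;0.010 0 0 0;0.006 0 0 0;0 0 0 0;0 0 0 0"
}}

```text
clock: 3.32
tcp_pos: [0.5268, -0.1259, 0.0396]
orientation: [3.141, -0.063, 0.0]
contact_force: [-0.2, 0.4, -0.4]
grip_width: -0.0
gripper_force: 0.0
```

Request:
{"op": "arm_command", "data": {
  "plan": "0.004 0 0 0;0.004 0 0 0;0.004 0 0 0;0.004 0 0 0;0.004 0 0 0;0.004 0 0 0;0.004 0 0 0;0 0 0 0"
}}

```text
clock: 4.32
tcp_pos: [0.5556, -0.1269, 0.0393]
orientation: [-3.141, 0.062, -0.001]
contact_force: [0.2, -0.7, -0.4]
grip_width: 0.0001
gripper_force: 0.0
```

```bash
python3 - <<'E'
from h import *
o,a,d=grab('top'); q=a[120:270,220:440]; cv2.imwrite('pics/c2.png',cv2.resize(q,None,fx=3.6,fy=3.6,interpolation=cv2.INTER_CUBIC)[...,::-1])
print(o['clock'],o['tcp_pos'],o['contact_force'])
E
```

```text
4.325 [ 0.55559653 -0.12687518  0.03934502] [ 0.16132147 -0.6891161  -0.43504294]
```

View pics/c2.png

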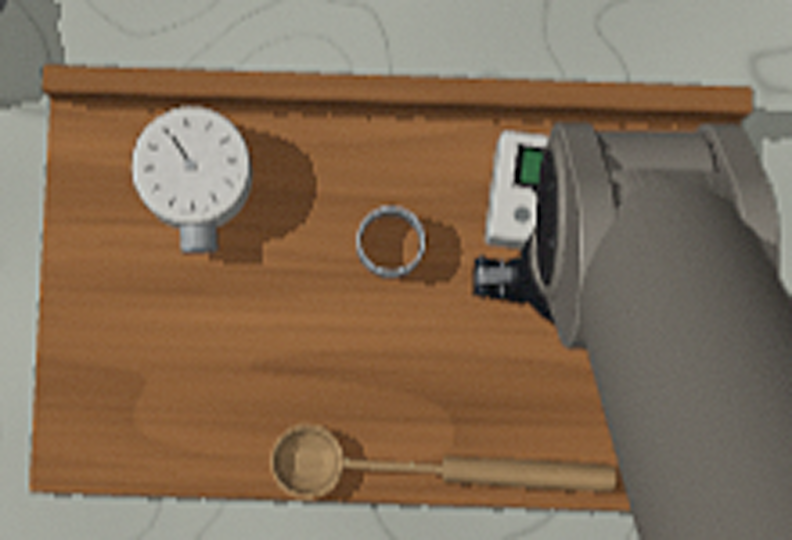

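The crop shows the timer about 6 mm-scale steps closer to the rail (its left top corner now at crop (503,133)), moving straight. I'll carry on gently and watch the force.

Request:
{"op": "arm_command", "data": {
  "plan": "0.003 0 0 0;0.003 0 0 0;0.003 0 0 0;0.003 0 0 0;0.003 0 0 0;0 0 0 0"
}}

```text
clock: 5.12
tcp_pos: [0.5705, -0.1275, 0.0394]
orientation: [-3.141, 0.062, -0.001]
contact_force: [0.6, 0.5, 0.2]
grip_width: 0.0001
gripper_force: 0.0
```

Request:
{"op": "arm_command", "data": {
  "plan": "0.002 0 0 0;0.002 0 0 0;0 0 0 0"
}}

```text
clock: 5.5
tcp_pos: [0.5743, -0.1277, 0.0393]
orientation: [3.141, -0.062, 0.001]
contact_force: [-0.4, -0.0, -0.1]
grip_width: -0.0003
gripper_force: 0.0
```

Request:
{"op": "arm_command", "data": {
  "plan": "0.002 0 0 0;0.002 0 0 0;0 0 0 0"
}}

```text
clock: 5.88
tcp_pos: [0.5779, -0.128, 0.0392]
orientation: [3.141, -0.063, -0.001]
contact_force: [-1.7, -0.1, 1.5]
grip_width: -0.0003
gripper_force: 0.9
```

```bash
python3 - <<'E'
from h import *
o,a,d=grab('wrist'); cv2.imwrite('pics/w2.png',a[...,::-1])
print(o['clock'],o['tcp_pos'],o['contact_force'])
E
```

```text
5.875 [ 0.57785002 -0.1280131   0.03923463] [-1.73657456 -0.13504406  1.47010083]
```

View pics/w2.png

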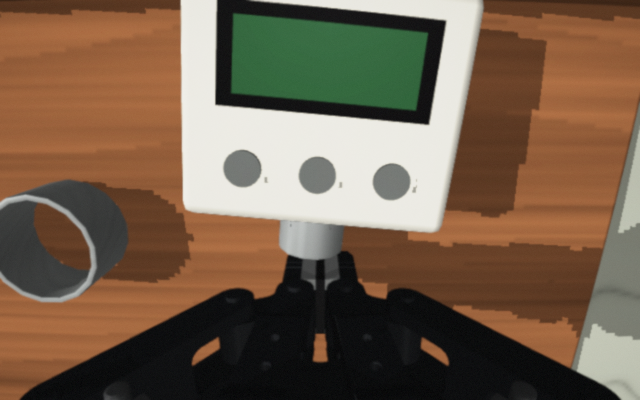

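The wrist view shows the fingers centred on the button at (312,240), with the timer's back near the rail and still a few degrees skewed. The force is starting to rise, so I'll keep pressing.

Request:
{"op": "arm_command", "data": {
  "plan": "0.002 0 0 0;0.002 0 0 0;0 0 0 0"
}}

```text
clock: 6.3
tcp_pos: [0.5817, -0.1284, 0.0392]
orientation: [3.141, -0.063, -0.001]
contact_force: [-3.4, -1.0, 0.3]
grip_width: -0.0001
gripper_force: 1.5
```

Request:
{"op": "arm_command", "data": {
  "plan": "0.002 0 0 0;0.002 0 0 0;0 0 0 0"
}}

```text
clock: 6.68
tcp_pos: [0.5846, -0.1286, 0.039]
orientation: [3.141, -0.063, -0.005]
contact_force: [-7.2, -0.6, 3.6]
grip_width: 0.0001
gripper_force: 3.3
```

Request:
{"op": "arm_command", "data": {
  "plan": "0.001 0 0 0;0 0 0 0;0 0 0 0;0 0 0 0;0 0 0 0;0 0 0 0"
}}

```text
clock: 7.42
tcp_pos: [0.5847, -0.1286, 0.0389]
orientation: [3.141, -0.063, -0.007]
contact_force: [-9.1, -1.9, 5.4]
grip_width: -0.0001
gripper_force: 4.4
```

```bash
python3 - <<'E'
from h import *
o,a,d=grab('wrist'); cv2.imwrite('pics/w3.png',a[...,::-1])
print(o['clock'],o['tcp_pos'],o['contact_force'])
E
```

```text
7.425 [ 0.58470759 -0.12862124  0.03889598] [-9.10173739 -1.88885418  5.37919743]
```

View pics/w3.png

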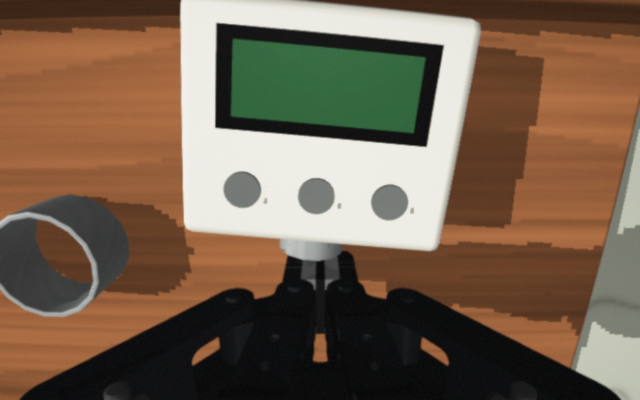

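The wrist view shows the button pressed in, with only a short stub left at (312,250). The front edge runs from (187,230) to (437,249). I'll check whether the back is flush with the rail.

```bash
python3 - <<'E'
from h import *
o,a,d=grab('wrist')
g=cv2.cvtColor(a,cv2.COLOR_RGB2HSV)
m=((g[...,1]<50)&(g[...,2]>150)).astype(np.uint8)
def fit(xs,ys,z):
    P=onz('wrist',np.c_[xs,ys],z,o)[:,:2]
    k=np.polyfit(P[:,1],P[:,0],1); k2=P[abs(P[:,0]-np.polyval(k,P[:,1]))<.0015]; k=np.polyfit(k2[:,1],k2[:,0],1)
    return np.degrees(np.arctan(k[0])),np.polyval(k,[-.17,-.13,-.09]).round(4)
xs=[x for x in list(range(200,270))+list(range(350,425))]
print('front',fit(xs,[np.nonzero(m[180:,x])[0].max()+180 if 0 else max(y for y in range(180,262) if m[y,x]) for x in xs],.058))
gr=g[...,1]; d=((g[...,0]>45)&(g[...,0]<85)&(g[...,1]>80)).astype(np.uint8)
xs=list(range(250,400)); print('display bottom',fit(xs,[np.nonzero(d[:,x])[0].max() for x in xs],.058))
V=g[...,2].astype(int)
for x in (20,80,140,500,560,610): print(x,V[0:60:3,x])
E
```

```text
front (np.float64(7.657026197442986), array([0.6031, 0.6084, 0.6138]))Traceback (most recent call last):
  File "<stdin>", line 12, in <module>
  File "<stdin>", line 7, in fit
    raise TypeError("expected non-empty vector for x")
TypeError: expected non-empty vector for x
```

Request:
{"op": "arm_command", "data": {
  "plan": "0 0 -0.001 0;0 0 -0.001 0;0 0.001 -0.001 0;0 0.001 0 0;0 0.001 0 0;0.001 0 0 0;0.001 0 0 0;0 0 0 0"
}}

```text
clock: 8.52
tcp_pos: [0.5876, -0.1304, 0.0417]
orientation: [-3.14, 0.061, 0.005]
contact_force: [-6.2, 2.6, -1.8]
grip_width: 0.0
gripper_force: 3.0
```

```bash
cat > edge.py <<'E'
from h import *
def run():
    o,a,dep=grab('wrist')
    g=cv2.cvtColor(a,cv2.COLOR_RGB2HSV)
    m=((g[...,1]<50)&(g[...,2]>150)).astype(np.uint8)
    n,l,s,_=cv2.connectedComponentsWithStats(m); 
    k=l==(1+np.argmax(s[1:,4]*(s[1:,0]<400)))
    xs=np.nonzero(k.any(0))[0]; x0,x1=xs.min(),xs.max()
    X=[x for x in range(x0+12,x1-15) if abs(x-(x0+x1)/2)>45]
    def fit(X,Y,z):
        P=onz('wrist',np.c_[X,Y],z,o)[:,:2]; c=np.polyfit(P[:,1],P[:,0],1)
        P=P[abs(P[:,0]-np.polyval(c,P[:,1]))<.002]; c=np.polyfit(P[:,1],P[:,0],1)
        return np.degrees(np.arctan(c[0])).round(2),np.polyval(c,[-.17,-.13,-.09]).round(4)
    print(o['clock'],o['tcp_pos'].round(4),o['contact_force'].round(1),x0,x1)
    print('front',fit(X,[np.nonzero(k[:,x])[0].max() for x in X],.058))
    # rail from depth: points rising above board
    v,u=np.mgrid[0:120:1,0:640:1]; u=u.ravel();v=v.ravel()
    c0,ry=ray('wrist',np.c_[u,v],o)
    cc=eyes.calibration('wrist'); T=R.from_rotvec(o['orientation']).as_matrix()@np.array(cc['tool_from_camera'])[:3,:3]
    t=dep[v,u]/(ry@T)[:,2]*-1; P=c0+ry*t[:,None]
    ok=(dep[v,u]>0)&(P[:,2]>.026)&(P[:,2]<.044)&(P[:,0]>.65)&((u<x0-25)|(u>x1+25)); Q=P[ok]
    print('n',len(Q))
    if len(Q)>50:
        q=np.polyfit(Q[:,1],Q[:,0],1); print('rail',np.degrees(np.arctan(q[0])),np.polyval(q,[-.17,-.13,-.09]),Q[:,1].min(),Q[:,1].max(),np.std(Q[:,0]-np.polyval(q,Q[:,1])))
run()
E
python3 edge.py
```

```text
8.525 [ 0.5876 -0.1304  0.0417] [-6.2  2.6 -1.8] 158 450
front (np.float64(3.22), array([0.6091, 0.6114, 0.6136]))
n 3207
rail 2.830140508664305 [0.68391944 0.68589686 0.68787428] -0.2593016310676849 -0.010525571910833337 0.00017635062777789825
```

The timer is now flush (front edge 3.2°, rail 2.8°). I'll press a bit harder to make sure the button is fully in, hold, then look at the force.

Request:
{"op": "arm_command", "data": {
  "plan": "0.001 0 0 0;0.001 0 0 0;0.001 0 0 0;0 0 0 0;0 0 0 0;0 0 0 0;0 0 0 0;0 0 0 0;0 0 0 0"
}}

```text
clock: 9.7
tcp_pos: [0.5883, -0.1297, 0.0408]
orientation: [-3.139, 0.061, 0.012]
contact_force: [-9.8, 4.1, -2.2]
grip_width: 0.0
gripper_force: 5.0
```

```bash
python3 edge.py
```

```text
9.7 [ 0.5883 -0.1297  0.0408] [-9.8  4.1 -2.2] 159 454
front (np.float64(3.18), array([0.6096, 0.6118, 0.614 ]))
n 3065
rail 2.833892532102914 [0.68394142 0.68592147 0.68790151] -0.2553858071979675 -0.012303439963052207 0.00017255557726643747
```

The tool advanced only 0.7 mm of the 3 mm commanded, at 10 N, so the button is hard in. Now I'll back off straight and then lift clear.

Request:
{"op": "arm_command", "data": {
  "plan": "-0.003 0 0 0;-0.003 0 0 0;-0.004 0 0 0;-0.006 0 0 0;-0.008 0 0 0;-0.012 0 0 0;-0.01 0 0 0;0 0 0 0;0 0 -0.03 0;0 0 -0.04 0;0 0 -0.03 0;0 0 0 0;0 0 0 0"
}}

```text
clock: 11.38
tcp_pos: [0.5457, -0.1296, 0.1418]
orientation: [-3.141, 0.062, 0.001]
contact_force: [-0.5, -0.1, -0.4]
grip_width: 0.0002
gripper_force: 0.0
```

```bash
python3 edge.py; python3 - <<'E'
from h import *
o,a,d=grab('wrist'); cv2.imwrite('pics/w4.png',a[...,::-1])
E
```

```text
11.375 [ 0.5457 -0.1296  0.1418] [-0.5 -0.1 -0.4] 231 389
front (np.float64(1.45), array([0.6078, 0.6088, 0.6098]))
n 12
```

View pics/w4.png

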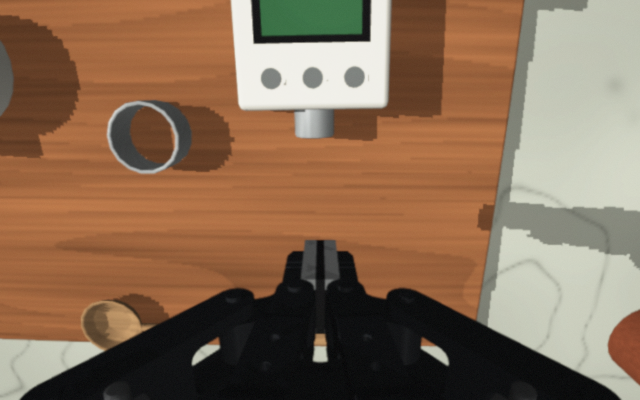

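The wrist view shows the button out again at (314,123) and the timer square on the board. The rail is out of frame, so I'll rise and look over it to check the gap.

Request:
{"op": "arm_command", "data": {
  "plan": "0 0 -0.05 0;0 0 -0.05 0;0.04 0 0 0;0.04 0 0 0;0 0 0 0;0 0 0 0;0 0 0 0"
}}

```text
clock: 12.35
tcp_pos: [0.6247, -0.1329, 0.2418]
orientation: [3.141, -0.063, -0.002]
contact_force: [0.5, -0.3, 0.2]
grip_width: 0.0001
gripper_force: 0.0
```

```bash
python3 edge.py; python3 - <<'E'
from h import *
o,a,d=grab('wrist'); q=a[0:240,160:480]; cv2.imwrite('pics/w5.png',cv2.resize(q,None,fx=2.5,fy=2.5,interpolation=cv2.INTER_CUBIC)[...,::-1])
E
```

```text
12.35 [ 0.6247 -0.1329  0.2418] [ 0.5 -0.3  0.2] 0 639
front (np.float64(32.25), array([0.6028, 0.628 , 0.6533]))
n 0
```

View pics/w5.png

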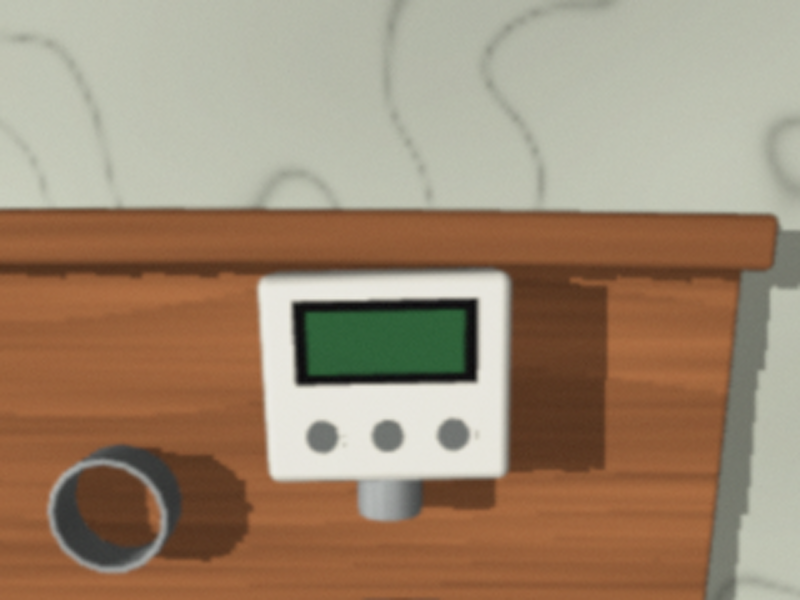

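The crop shows the timer's back edge from (262,280) to (508,271), against the rail's front top edge at about row 264–266. There may be a small gap on the left, so I'll measure it.

```bash
python3 - <<'E'
from h import *
o,a,dep=grab('wrist')
V=cv2.cvtColor(a,cv2.COLOR_RGB2HSV)
def line(X,Y,z):
    P=onz('wrist',np.c_[X,Y],z,o)[:,:2]; c=np.polyfit(P[:,1],P[:,0],1);P=P[abs(P[:,0]-np.polyval(c,P[:,1]))<.002]; c=np.polyfit(P[:,1],P[:,0],1)
    return np.degrees(np.arctan(c[0])).round(2),np.polyval(c,[-.175,-.13,-.085]).round(4)
w=(V[...,1]<50)&(V[...,2]>140)
X=np.arange(272,358); B=[100+np.argmax(w[100:140,x]) for x in X]; print('back',line(X,B,.058))
X2=np.r_[272:300,332:358]; F=[200-np.argmax(w[150:200,x][::-1]) for x in X2]; print('front',line(X2,F,.058))
X3=np.r_[170:255,370:460]; g=V[...,2].astype(int); print(g[95:116,[200,240,380,440]].T)
E_=[95+np.argmin(np.diff(cv2.blur(a[...,0],(5,1)).astype(int)[95:114,x])) for x in X3]; print('rail top',line(X3,np.array(E_)+.5,.048))
for u,v in [(310,112),(310,120),(310,180),(220,130)]: print(u,v,dep[v,u])
E
```

```text
back (np.float64(1.17), array([0.6827, 0.6836, 0.6845]))
front (np.float64(1.76), array([0.6077, 0.6091, 0.6104]))
[[149 153 155 154 152 149 147 144 138 123 102  86  84  86  95 123 145 153
  156 162 166]
 [149 151 149 148 144 144 141 139 131 119 102  89  88  85  90 104 136 152
  159 164 167]
 [145 143 142 141 143 142 142 143 143 135 123 108  92  92  92  94  92  92
   85  84  88]
 [146 144 143 142 141 141 140 141 141 143 135 123 104  90  93 103 127 143
  143 143 147]]
rail top (np.float64(2.85), array([0.685 , 0.6872, 0.6895]))
310 112 0.30641198
310 120 0.3061409
310 180 0.32294354
220 130 0.34853992
```

There is a residual gap of about 2–4 mm, slightly skewed. I'll straddle the button with the fingers part-open and nudge the body itself square to the rail, without touching the button.

Request:
{"op": "arm_command", "data": {
  "plan": "-0.04 0 0 0.5;-0.035 -0.003 0 0;0 0 0.05 0;0 0 0.05 0;0 0 0.05 0;0 0 0.04 0;0 0 0.008 0;0 0 0 0;0 0 0 0",
  "hand": -0.2
}}

```text
clock: 13.62
tcp_pos: [0.5525, -0.1268, 0.0462]
orientation: [3.14, -0.076, 0.005]
contact_force: [-0.5, 0.2, 0.6]
grip_width: 0.051
gripper_force: 0.0
```

```bash
python3 - <<'E'
from h import *
o,a,d=grab('wrist'); cv2.imwrite('pics/w6.png',a[...,::-1]);print(o['clock'],o['tcp_pos'],o['grip_width'],o['contact_force'])
E
```

```text
13.625 [ 0.55246281 -0.12676591  0.04619909] 0.051020354380302106 [-0.45416132  0.16958152  0.58709674]
```

View pics/w6.png

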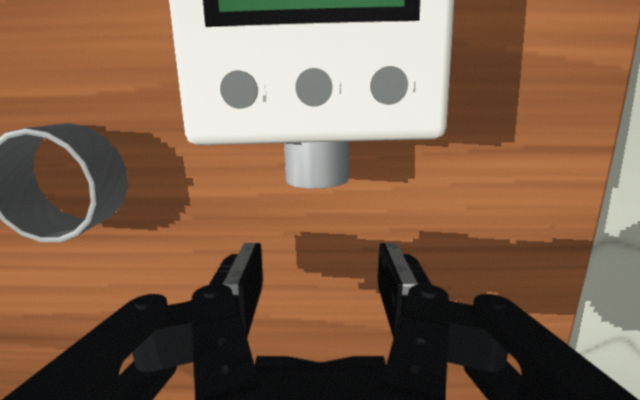

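The wrist view shows the fingers at (245,265) and (395,265), straddling the button at (316,165). I'll lower slightly and advance onto the body.

Request:
{"op": "arm_command", "data": {
  "plan": "0 0 0.007 0;0.016 0 0 0;0.012 0 0 0;0.006 0 0 0;0.003 0 0 0;0.003 0 0 0;0.002 0 0 0;0 0 0 0"
}}

```text
clock: 14.68
tcp_pos: [0.593, -0.1285, 0.0373]
orientation: [3.141, -0.076, 0.0]
contact_force: [0.0, -1.4, 0.3]
grip_width: 0.0513
gripper_force: 0.0
```

Request:
{"op": "arm_command", "data": {
  "plan": "0.002 0 0 0;0.002 0 0 0;0 0 0 0"
}}

```text
clock: 15.05
tcp_pos: [0.5971, -0.1287, 0.0373]
orientation: [-3.141, 0.076, -0.0]
contact_force: [-0.4, -0.1, -0.1]
grip_width: 0.0513
gripper_force: 0.0
```

Request:
{"op": "arm_command", "data": {
  "plan": "0.001 0 0 0;0.001 0 0 0;0 0 0 0"
}}

```text
clock: 15.42
tcp_pos: [0.5985, -0.1286, 0.0372]
orientation: [-3.141, 0.076, 0.002]
contact_force: [-3.5, 0.7, 0.9]
grip_width: 0.0509
gripper_force: 1.3
```

```bash
python3 edge.py
```

```text
15.425 [ 0.5985 -0.1286  0.0372] [-3.5  0.7  0.9] 166 462
front (np.float64(4.03), array([0.6099, 0.6127, 0.6156]))
n 1956
rail 2.8248648533411194 [0.68392119 0.68589491 0.68786864] -0.2561121143077817 -0.011054205089836941 0.00013980944534407102
```

Request:
{"op": "arm_command", "data": {
  "plan": "0.001 0 0 0;0 0 0 0;-0.001 0 0 0;-0.001 0 0 0;-0.001 0 0 0;-0.002 0 0 0;-0.003 0 0 0;-0.006 0 0 0;-0.012 0 0 0;-0.02 0 0 0;0 0 0 0;0 0 -0.05 0;0 0 -0.05 0;0 0 -0.05 0;0 0 -0.05 0;0.04 0 0 0;0.035 0 0 0;0 0 0 0;0 0 0 0;0 0 0 0"
}}

```text
clock: 17.98
tcp_pos: [0.6281, -0.1304, 0.2373]
orientation: [3.141, -0.077, -0.001]
contact_force: [0.7, 0.4, -0.6]
grip_width: 0.0516
gripper_force: 0.0
```

```bash
python3 - <<'E'
from h import *
o,a,dep=grab('wrist'); print(o['clock'],o['tcp_pos'],o['contact_force'])
V=cv2.cvtColor(a,cv2.COLOR_RGB2HSV)
def line(X,Y,z):
    P=onz('wrist',np.c_[X,Y],z,o)[:,:2]; c=np.polyfit(P[:,1],P[:,0],1);P=P[abs(P[:,0]-np.polyval(c,P[:,1]))<.002]; c=np.polyfit(P[:,1],P[:,0],1)
    return np.degrees(np.arctan(c[0])).round(2),np.polyval(c,[-.175,-.13,-.085]).round(4)
w=(V[...,1]<50)&(V[...,2]>140)
X=np.arange(276,354); B=[100+np.argmax(w[100:145,x]) for x in X]; print('back',line(X,B,.058))
X3=np.r_[170:255,370:460]
E_=[95+np.argmin(np.diff(cv2.blur(a[...,0],(5,1)).astype(int)[95:114,x])) for x in X3]; print('rail top',line(X3,np.array(E_)+.5,.048))
q=a[0:240,160:480]; cv2.imwrite('pics/w7.png',cv2.resize(q,None,fx=2.5,fy=2.5,interpolation=cv2.INTER_CUBIC)[...,::-1])
E
```

```text
17.975 [ 0.6281114  -0.13042154  0.23727765] [ 0.71348772  0.42721191 -0.62818907]
back (np.float64(2.13), array([0.6838, 0.6855, 0.6872]))
rail top (np.float64(2.69), array([0.6851, 0.6872, 0.6893]))
```

View pics/w7.png

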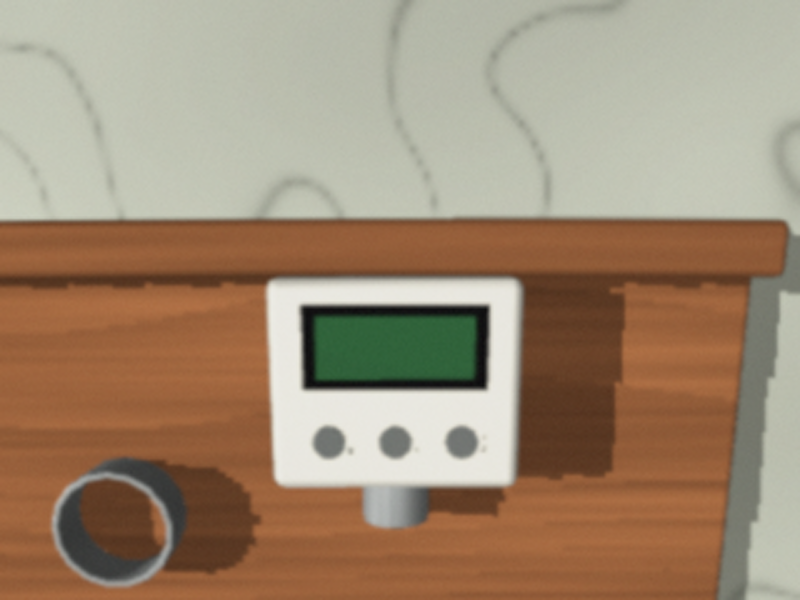

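The crop shows the timer flush with the rail (back edge at row 280 all along, within measurement error), the button out at (396,505), and nothing touching it. I'll hand in.

```bash
python3 -c "
from bench import ticket; print(ticket.hand_in())"
```

```text
the job is handed in; nothing more can be done
None
```

I pressed the square timer's button hard in against the rail, held it there over a second and released it; the timer now lies flat against the rail (within about 2 mm as measured) with its button out, after one small nudge to close a gap left on release. The round timer was never touched, and the job was handed in at about 18 s.

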